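# Stack a tiered lunch box and close it

### The job

Put the steel lunch box back together where the deep tier stands: set the shallow tier gently and squarely on the deep one so that its foot goes inside the rim, and bring the lid from the sloping drying rack and seat it the same way, fully home, on top; let nothing drop. Leave the spoon packed in the deep tier and the other things on the worktop where they are.

Things in the scene. Friction and masses are not known exactly. Their poses are not given: they have to be found in the camera images.
- deep_tier: bottom part of the lunch box: plain open steel box, the deeper of the two boxes in front of the rack (left or right), 62 x 170 mm outside, 58 mm high, walls and floor 3.5 mm, opening 55 x 163 mm, a teaspoon lying in it; stands loose. Origin: centre of its underside; y along the 170 mm length, x across, z up. 0.35 kg
- shallow_tier: middle part: open empty steel box, the shallower of the two, 62 x 170 mm, 41 mm high over all: a foot of 7 mm, 49 x 157 mm, then flat upright side walls 34 mm high, 3.5 mm thick, opening 55 x 163 mm. Stands on its foot. Origin: centre of the foot's underside; y along the length, x across, z up. Home, its origin is 51 mm above the deep tier's. About 0.22 kg
- lid: steel lid plate 62 x 170 x 6 mm over a 7 mm foot of 49 x 157 mm. Origin: centre of the foot's underside; y along the length, z out of its top; plate top at z = 13 mm. Lies on the rack's slope, tilted 35 degrees, lower long edge against the rack's lip. Home, its origin is 34 mm above the shallow tier's. About 0.18 kg. Either way round fits
- deep_rim (a point): centre of the deep tier's opening at rim height, 58 mm above its origin. The foot of the shallow tier drops 7 mm into this opening with 3 mm of play all round (the foot's lowest 3 mm are 2 mm narrower still on each side, as a lead-in), until the side walls rest on the rim
- shallow_rim (a point): centre of the shallow tier's opening at rim height, 41 mm above its origin; takes the lid's foot, which has the same size, play and lead-in, until the plate rests on the rim
- lid_grip (a point): centre of the wooden grip bar on the lid, 21 mm above the lid's origin, axes as the lid's. The bar is 14 mm wide in x, 80 mm long in y and stands 16 mm above the plate, from z = 13 to 29 mm of the lid; on the rack it runs level, along the lip
- drying_rack: a rack of beech slats that stands firmly on the worktop (it does not move), 226 mm wide in y, about 130 mm deep and 100 mm high; its slope rises at 35 degrees towards its own +x, with a lip along the low edge that stands 12 mm above the slats, just below the lid plate's top. Origin: centre of the footprint at worktop height; z up
- packed_spoon: a steel teaspoon, 130 x 27 x 11 mm, lying lengthwise on the floor of the deep tier. Origin: centre of its underside; x along its length. It stays there
- espresso_cup: a white cup with a handle, 59 x 83 x 55 mm, on the worktop to the left in front of the wire basket; origin: centre of its underside. Leave it alone
- lemon: a lemon, 78 x 55 x 56 mm, lying on the worktop to the left, near the wire basket; origin: its underside. Leave it alone
- timer: a white upright kitchen clock with a small grey screen, 44 x 55 mm and 100 mm high, on the worktop to the right of the rack; origin: centre of its underside. Leave it alone

How it is judged:
By the outcome, as a careful person would: the job done as asked, in the order asked, and still so for the second after the job is handed in, with the robot touching nothing.
It also fails if it takes over 51 s, if anything falls off the work surface, if the arm or the gripper's body presses on something with over 40 N, if the wrist force passes 120 N, or if a joint passes its speed limit or range.

### The arm

A 6-joint arm with a two-finger parallel gripper is mounted at the origin on a cart in front of the work surface, level with it; the furniture and walls round the work are solid. World frame = base frame: x ahead of the robot, y to its left, z up, the work surface at z = 0. Lengths are in m, angles in rad, forces in N, time in s.
With the tool pointing down it reaches from about 0.25 to 0.775 m from the base axis. Payload 4 kg.
Tool frame: the origin (TCP) lies on the centre line of the jaws, within the pads' length; the fingertips stand 25 mm ahead of it and the grasp point (between the pads) lies 6 mm ahead of it (env.tip_reach is the distance from the TCP to the fingertips, in m); z points along the fingers, y is the line along which they close (so a half turn about z gives the same grasp; the last joint's range is limited). The gripper opens to 85 mm and grips with 20 to 120 N. Pads are 22 mm wide; open, the fingers measure 114 mm over their backs; the gripper's body (76 mm by 85 mm) begins 54 mm behind the grasp point. The pads swing forward as they close: fully open they stand 13 mm farther back than shut.
Start: joints at [-1.219, 0.087, 1.371, -0, 1.684, -0.103], TCP at [0.242, -0.494, 0.256] pointing down, gripper open.
Joint ranges: [-3.1, 3.1], [-0.76, 2.03], [0.27, 2.55], [-1.08, 4.22], [0.17, 2.65], [-2.57, 2.57]. Speed limits (rad/s): [2.79, 2.79, 3.14, 3.14, 3.14, 3.14].

### API

Orientations are given as [roll, pitch, yaw] about the fixed x, y, z axes, in that order (R = Rz(yaw) Ry(pitch) Rx(roll)).
In Python, from station import env, eyes, job gives the robot as it stands.
- The arm moves only by the tool jog_arm, never from a script. Its argument "targets" is a list of rows, each an object with "twist": the turn, a rotation vector about the tool's x, y, z in degrees, a list of three; "travel": the shift along the tool's x, y, z in units of 40 mm (1.0 is 40 mm), a list of three; "jaw": the opening, from -1 (shut) to 1 (fully open), so that 0 is half open. A call has 1 to 20 rows; each row is the pose to reach, as a shift and turn from the pose commanded when the call began, along the tool's axes at that moment; what a row does not reach only later rows make up. A row lasts 1/10 s, in which the tool goes at most 50 mm and 8.59 degrees, less where a joint would pass 70% of its speed; a pose out of reach is approached as far as the arm can. A call with a gripper value outside its range is refused whole. The fingers move at their own pace and stop on an object; "squeeze" is the grip in N (left out, the last holds). Time passes only in rows, so rows that repeat a pose let the fingers close. It gives the time, the measured TCP pose, the force, the opening and the grip force at its end, in the units of the state.
- env.state(): the state, without advancing time (a new reading comes with each control period).
- eyes.snapshot(name): name is "scene" or "top" or "wrist"; returns the picture (384x512x3 uint8, red, green, blue); there is no depth.
- eyes.calibration(name): a dict with "vfov" (degrees; the focal length in pixels is half the picture's height over the tangent of half this angle, whatever the lens; pixels are square), "cx", "cy" (the principal point, pixels), "pose" (4x4, takes a point from camera to world coordinates); the wrist camera has in their place "tool_from_camera" (4x4, takes a point from camera to tool coordinates, whose origin is the TCP and whose axes are the flange's). Camera axes: x right, y down, z forward; pixel columns grow to the right and rows downward; lengths in m; the calibration is good to about 2 mm. A picture is of the moment at which its call begins: read the wrist's pose just before it. calibration takes no time and is no camera call.
- job.job_done(): hands the job in; it is judged then, once.
The state is a dict: "clock": time; "joint_pos": joint angles; "qd": joint speeds; "tau": joint torques, N m; "tool_pos": TCP position; "ee_rot": TCP orientation; "contact_force": force on the tool from outside, world axes, zero at the start; "moment": the same for the moment, N m; "opening": finger opening in m; "grip_force": force on a finger pad.
Only numpy, scipy, OpenCV 4.12 (cv2) and the standard library are available. Lean on these libraries where they do the work, as an engineer would, in place of code of your own. Each camera call takes 0.05 s, during which the arm holds its last target. There are 200 camera calls.

## Working session

There is one attempt and no reset: what is moved stays moved. The work goes in short steps, Python scripts to look and compute and a tool call to move; the robot and the scene stay as the last step left them, time stands still between calls to the robot, and variables do not carry over. Pictures are saved under pics/ and viewed, at most 10 in all, crops included, and the job is handed in when it is done.

Besides the shell and the picture viewer there is one more tool, called after "Request:" as a command line: name --argument value ..., lists and objects as JSON in quotes. jog_arm: Moves the arm, as the interface text tells. Its arguments: {"type":"object","properties":{"targets":{"type":"array","items":{"type":"object","properties":{"twist":{"type":"array","items":{"type":"number"}},"travel":{"type":"array","items":{"type":"number"}},"jaw":{"type":"number"}}}},"squeeze":{"type":"number"}},"required":["targets"]}

```bash
ls; mkdir -p pics; python3 - <<'E'
from station import env, eyes, job
import cv2,numpy as np
np.set_printoptions(precision=4,suppress=True)
print(env.state())
for n in("scene","top"):
    cv2.imwrite(f"pics/{n}0.png",eyes.snapshot(n)[:,:,::-1]); 
for n in("scene","top","wrist"): print(n,eyes.calibration(n))
E
```

```text
pics
{'clock': 0.0, 'joint_pos': array([-1.2191,  0.088 ,  1.3723,  0.0001,  1.6836, -0.1031]), 'qd': array([-0.0007, -0.0003,  0.0002,  0.0007,  0.    ,  0.0002]), 'tau': array([ -0.0009, -35.1868, -31.3269,  -0.0003,   0.0108,   0.    ]), 'tool_pos': array([ 0.2415, -0.4937,  0.2551]), 'ee_rot': array([-3.1394, -0.0003,  0.4548]), 'contact_force': array([ 0.0719,  0.0947, -0.3828]), 'moment': array([-0.0185, -0.0202, -0.0233]), 'grip_force': 0.0, 'opening': 0.08554627811825777}
scene {'vfov': 48.406346954897785, 'cx': 262.57947464502877, 'cy': 193.06833334457878, 'pose': array([[ 0.527 , -0.4124,  0.7431, -0.2737],
       [-0.8495, -0.281 ,  0.4465, -0.6999],
       [ 0.0247, -0.8666, -0.4984,  0.6023],
       [ 0.    ,  0.    ,  0.    ,  1.    ]])}
top {'vfov': 55.78699450172429, 'cx': 254.5603074610857, 'cy': 196.93764767050385, 'pose': array([[-0.0166, -0.9863,  0.1639,  0.3243],
       [-0.9999,  0.0158, -0.0059, -0.2369],
       [ 0.0032, -0.164 , -0.9865,  1.0958],
       [ 0.    ,  0.    ,  0.    ,  1.    ]])}
wrist {'vfov': 58.06752326407703, 'cx': 255.6804991298982, 'cy': 193.2831506187108, 'tool_from_camera': array([[ 0.0009, -0.9635, -0.2678,  0.0679],
       [ 1.    ,  0.0008,  0.0006,  0.0001],
       [-0.0004, -0.2678,  0.9635, -0.1168],
       [ 0.    ,  0.    ,  0.    ,  1.    ]])}
```

View pics/scene0.png

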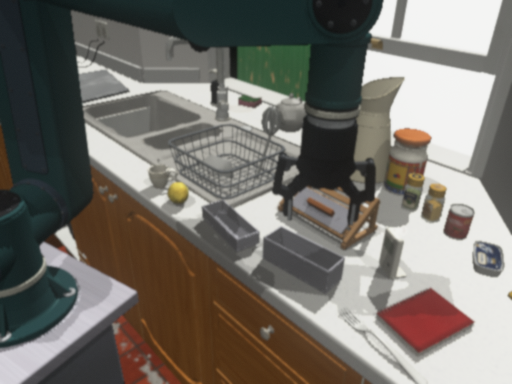

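View pics/top0.png

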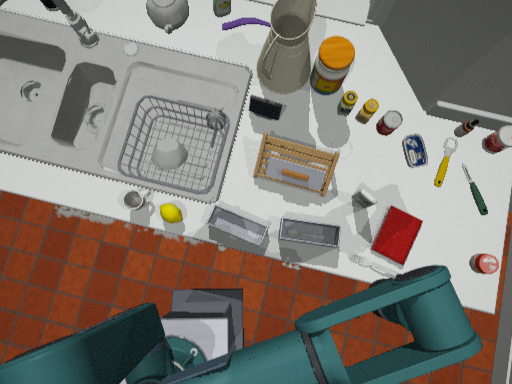

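The right box, at top view (309,234), seems deeper and holds the spoon. The left box at (238,226) is the shallow tier. The rack with the lid is at (295,170), its grip at (293,174). Next I get rough positions from the top view.

```bash
cat > h.py <<'E'
from station import env, eyes, job
import cv2,numpy as np
from scipy.spatial.transform import Rotation as R
np.set_printoptions(precision=4,suppress=True)
def tool():
    s=env.state(); T=np.eye(4); T[:3,:3]=R.from_euler('xyz',s['ee_rot']).as_matrix(); T[:3,3]=s['tool_pos']; return T
def cam(n,T=None):
    c=eyes.calibration(n); f=192/np.tan(np.radians(c['vfov']/2))
    return f,c['cx'],c['cy'],(c['pose'] if n!='wrist' else T@c['tool_from_camera'])
def ray(C,u,v):
    f,cx,cy,P=C; d=P[:3,:3]@np.array([(u-cx)/f,(v-cy)/f,1]); return P[:3,3],d/np.linalg.norm(d)
def onz(C,u,v,z):
    o,d=ray(C,u,v); return o+d*(z-o[2])/d[2]
def proj(C,p):
    f,cx,cy,P=C; q=P[:3,:3].T@(np.asarray(p)-P[:3,3]); return np.array([cx+f*q[0]/q[2],cy+f*q[1]/q[2]])
def tri(rs):
    A=sum(np.eye(3)-np.outer(d,d) for o,d in rs); b=sum((np.eye(3)-np.outer(d,d))@o for o,d in rs)
    return np.linalg.solve(A,b)
def snap(name):
    T=tool(); im=eyes.snapshot('wrist'); cv2.imwrite(f'pics/{name}.png',im[:,:,::-1]); np.save(f'pics/{name}.npy',T); return im,T
def goal(p,rpy,T=None):
    "shift (40mm units) and turn (deg) from the present pose"
    T=tool() if T is None else T; Rt=R.from_euler('xyz',rpy,degrees=True).as_matrix()
    return T[:3,:3].T@(np.asarray(p)-T[:3,3])/.04, R.from_matrix(T[:3,:3].T@Rt).as_rotvec(degrees=True)
E
python3 - <<'E'
from h import *
C=cam('top')
for n,u,v,z in(('L',238,225,.041),('R',309,233,.058),('grip',293,174,.09),('timer',365,197,.05),('lemon',171,212,.03)): print(n,onz(C,u,v,z))
im=cv2.imread('pics/top0.png'); cv2.imwrite('pics/topc.png',cv2.resize(im[120:270,190:390],None,fx=4,fy=4,interpolation=cv2.INTER_CUBIC))
E
```

```text
L [ 0.4176 -0.1936  0.041 ]
R [ 0.3899 -0.3967  0.058 ]
grip [ 0.5557 -0.3532  0.09  ]
timer [ 0.4927 -0.5661  0.05  ]
lemon [0.4602 0.0045 0.03  ]
```

View pics/topc.png

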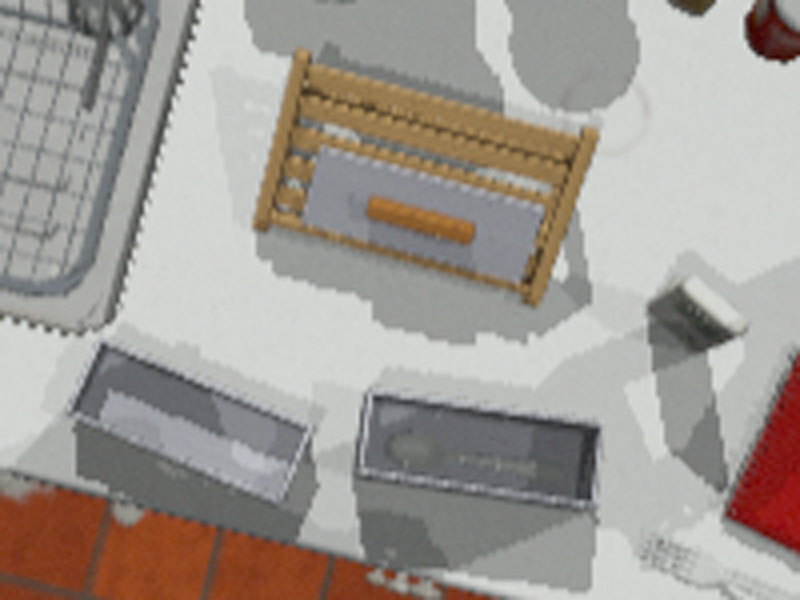

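The right box holds the spoon, so it is the deep tier (yaw about -7°). The left box is the shallow tier (yaw about -22°). The rack is at about -14.5°. I'll move the wrist camera above them.

```bash
python3 - <<'E'
from h import *
print(goal([.42,-.27,.30],[180,0,76])); print(goal([.48,-.30,.34],[180,0,76]),env.tip_reach)
E
```

```text
(array([ 6.4669, -3.0656, -1.1118]), array([ -0.1069,  -0.0653, -49.941 ]))
(array([ 7.4851, -1.735 , -2.1144]), array([ -0.1069,  -0.0653, -49.941 ])) 0.025
```

Request:
jog_arm --targets '[{"twist": [0, 0, -50], "travel": [6.5, -3.1, -1.1], "jaw": 1}, {"twist": [0, 0, -50], "travel": [6.5, -3.1, -1.1], "jaw": 1}, {"twist": [0, 0, -50], "travel": [6.5, -3.1, -1.1], "jaw": 1}, {"twist": [0, 0, -50], "travel": [6.5, -3.1, -1.1], "jaw": 1}, {"twist": [0, 0, -50], "travel": [6.5, -3.1, -1.1], "jaw": 1}, {"twist": [0, 0, -50], "travel": [6.5, -3.1, -1.1], "jaw": 1}, {"twist": [0, 0, -50], "travel": [6.5, -3.1, -1.1], "jaw": 1}, {"twist": [0, 0, -50], "travel": [6.5, -3.1, -1.1], "jaw": 1}, {"twist": [0, 0, -50], "travel": [6.5, -3.1, -1.1], "jaw": 1}, {"twist": [0, 0, -50], "travel": [6.5, -3.1, -1.1], "jaw": 1}]'

```text
clock: 1.1
tool_pos: [0.4198, -0.2696, 0.2997]
ee_rot: [-3.14, -0.0, 1.325]
contact_force: [0.8, -0.4, -0.4]
opening: 0.0856
grip_force: 0.0
```

```bash
python3 - <<'E'
from h import *
im,T=snap('w1'); print(T,env.state()['clock'])
E
```

```text
[[ 0.2436  0.9699 -0.0012  0.4198]
 [ 0.9699 -0.2436  0.0004 -0.2696]
 [ 0.0001 -0.0012 -1.      0.2997]
 [ 0.      0.      0.      1.    ]] 1.15
```

View pics/w1.png

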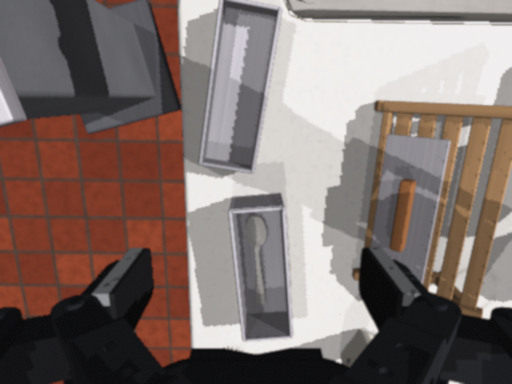

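The shallow rim corners are at (222,3), (279,8), (250,172) and (201,163). The deep rim corners are at (232,210), (284,205), (291,337) and (242,340). The lid runs from (388,133) to (449,140), with its grip at about (403,215). I'll take a second view shifted along tool y.

Request:
jog_arm --targets '[{"twist": [0, 0, 0], "travel": [0, 1.8, 0], "jaw": 1}, {"twist": [0, 0, 0], "travel": [0, 1.8, 0], "jaw": 1}, {"twist": [0, 0, 0], "travel": [0, 1.8, 0], "jaw": 1}, {"twist": [0, 0, 0], "travel": [0, 1.8, 0], "jaw": 1}]'

```text
clock: 1.55
tool_pos: [0.49, -0.2866, 0.2996]
ee_rot: [-3.14, -0.0, 1.326]
contact_force: [-0.5, 0.2, -0.3]
opening: 0.0854
grip_force: 0.0
```

```bash
python3 - <<'E'
from h import *
im2,T2=snap('w2'); 
a=cv2.imread('pics/w1.png'); b=im2[:,:,::-1]
c=np.vstack([np.hstack([x[y0:y0+190,x0:x0+200] for x,x0,y0 in g]) for g in (((a,140,0),(b,70,0)),((a,140,190),(b,70,190)))])
cv2.imwrite('pics/c2.png',cv2.resize(c[:,:],(800,760))[:760])
for n,g in(('S',((a,140,0),(b,70,0))),):pass
cv2.imwrite('pics/w2v.png',cv2.resize(b,None,fx=1.55,fy=1.55,interpolation=cv2.INTER_CUBIC)[:590])
g=cv2.cvtColor(a,6)
print(g[90,195:285]); print(g[270,225:300]); print(g[190:220,260]); print(g[325:350,265])
print(T2[:3,3])
E
```

```text
[119 118 119 119 120 119 119 120 120 119 119 112 110 134 166 172 146 121
 124 145 165 172 173 174 175 174 173 171 171 170 168 168 173 176 176 173
 170 170 170 170 171 171 169 161 139 113 102 100 100 101 102 102 102 102
 102 101 101 103 107 114 120 126 132 134 134 130 125 115 107 122 167 197
 204 204 208 212 213 212 212 213 213 214 213 213 213 214 215 218 225 234]
[157 157 158 159 161 161 161 159 151 147 172 191 181 150 128 122 113  97
  83  79  85  97 103 103 102 101 100 102 104 101 100 119 140 148 144 128
  99  86  96 111 125 133 135 135 136 136 134 135 134 135 135 135 136 136
 135 134 132 126 107  84 105 158 189 191 188 197 208 212 213 213 212 212
 212 213 213]
[214 224 224 205 158 112  88  84  84  84  84  84  85  85  84  91 116 138
 157 186 188 159 128 113 102  90  87  99 118 131]
[ 83  84  84  85  85  84  84  83  84  84  82  83 105 153 195 221 232 235
 236 237 237 237 237 237 237]
[ 0.49   -0.2866  0.2996]
```

View pics/w2v.png

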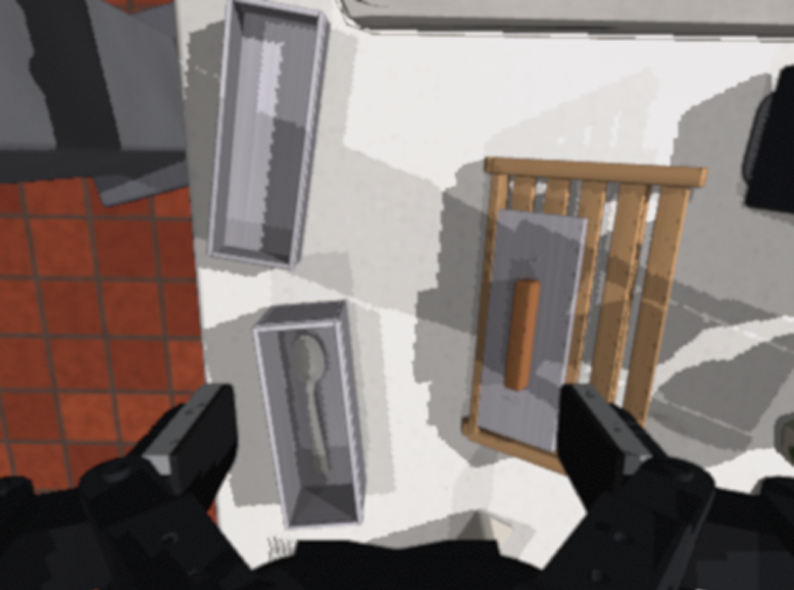

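```bash
cat > prof.py <<'E'
from h import *
G={k:cv2.cvtColor(cv2.imread(f'pics/{k}.png'),6).astype(np.float32) for k in('w1','w2')}
Q={('w1','S'):[(222,3),(279,8),(250,172),(201,163)],('w2','S'):[(149.5,.5),(211.5,7),(191,171.5),(135.5,166.5)],
('w1','D'):[(232,210),(284,206),(291,337),(242,340)],('w2','D'):[(164.5,209.5),(221,206),(235,336),(184.5,340.5)]}
def line(k,a,b,n=40,w=7):
    a,b=np.array(a,float),np.array(b,float); t=(b-a)/np.linalg.norm(b-a); N=np.array([t[1],-t[0]]) # outward (cw in image)
    s=np.linspace(.12,.88,n)[:,None,None]; o=np.linspace(-w,w,4*w+1)[None,:,None]
    P=a+(b-a)*s+N*o
    return cv2.remap(G[k],P[...,0].astype(np.float32),P[...,1].astype(np.float32),1),P
if __name__=='__main__':
    for (k,o),q in Q.items():
        for i in range(4):
            m,_=line(k,q[i],q[(i+1)%4]); print(k,o,i,'near start',np.median(m[:14],0)[::2].astype(int),'end',np.median(m[-14:],0)[::2].astype(int))
E
python3 prof.py
```

```text
w1 S 0 near start [105 103  92  75  63  60  59  60  70 103 149 181  50   0   0] end [ 78  65  60  59  60  68 100 149 185 197 200 212 221 223 178]
w1 S 1 near start [137 135 134 129 121 111 119 155 190 200 194 196 208 214 215] end [102 102 101  99  94  86  82 104 144 172 183 193 206 213 214]
w1 S 2 near start [ 72  69  77  90 105 134 159 159 155 169 184 189 189 188 189] end [139 115  98  94 100 121 148 156 140 122 118 121 130 143 154]
w1 S 3 near start [175 174 170 157 136 121 131 156 168 150 120 110 116 119 120] end [173 172 169 155 133 121 136 168 193 187 158 144 151 157 158]
w2 S 0 near start [ 81  66  59  56  57  65  98 144 175 177  23   0   0   0   0] end [ 58  57  60  85 130 169 186 189 196 210 216 216 216  95   0]
w2 S 1 near start [131 142 169 186 180 163 139 119 119 143 177 197 203 204 204] end [ 95 103 128 156 164 155 136 120 122 149 182 199 204 204 204]
w2 S 2 near start [ 68  62  63  75  89 109 135 151 149 150 174 199 215 218 218] end [ 90  90  94 113 138 147 141 138 145 150 151 151 151 153 166]
w2 S 3 near start [116 108 108 109 109 111 124 148 162 150 125 112 112 113 113
[... 535 characters left out ...]
9 120 132 158 180 175 154 149 157 161 161 161 161] end [ 80  80  90 108 120 126 138 166 190 183 159 149 155 159 160]
w2 D 0 near start [ 99 100 110 143 173 175 152 130 106  85  79  79  78  78  78] end [124 124 127 142 174 185 169 140 116  92  81  80  80  80  80]
w2 D 1 near start [125 134 163 184 183 163 137 123 118 121 136 160 176 182 184] end [105 109 132 165 178 166 143 127 117 118 133 164 190 201 203]
w2 D 2 near start [ 70  73  77  79  78  82 103 147 187 209 222 229 232 232 232] end [ 78  79  79  78  77  87 119 162 195 216 227 231 232 231 218]
w2 D 3 near start [116 116 117 116 118 131 158 177 170 153 149 152 153 153 152] end [118 118 118 118 118 126 151 180 184 165 150 150 151 152 151]
```

```bash
cat > fit.py <<'E'
from prof import *
def edge(k,a,b,lo,hi):
    for it in range(3):
        m,P=line(k,a,b); o=np.linspace(-7,7,29); g=np.gradient(cv2.GaussianBlur(m,(5,1),1.0),axis=1)
        g[:,(o<lo)|(o>hi)]=-99; j=g.argmax(1); d=[]
        for r,c in enumerate(j):
            c=min(max(c,1),27); y0,y1,y2=g[r,c-1:c+2]; s=.5*(y0-y2)/(y0-2*y1+y2) if y0>-90 and y2>-90 else 0
            t=(c+s); f=int(t); f=min(f,27); d.append(P[r,f]+(P[r,f+1]-P[r,f])*(t-f))
        d=np.array(d,np.float32); vx,vy,x,y=cv2.fitLine(d,cv2.DIST_HUBER,0,.01,.01).ravel()
        v=np.array([vx,vy]); p=np.array([x,y]); a=p+v*((np.array(a)-p)@v); b=p+v*((np.array(b)-p)@v); lo,hi=-2,2
    r=np.abs((d-p)@np.array([-vy,vx])); return a,b,np.median(r)
def X(l1,l2):
    h=np.cross(np.cross([*l1[0],1],[*l1[1],1]),np.cross([*l2[0],1],[*l2[1],1])); return h[:2]/h[2]
def quad(k,o):
    q=Q[k,o]; L=[]
    for i in range(4):
        lo,hi=(-7,-2) if (k=='w2' and i==1) else (-6,2.8)
        L.append(edge(k,q[i],q[(i+1)%4],lo,hi))
    return [X(L[i-1],L[i]) for i in range(4)],[l[2] for l in L]
if __name__=='__main__':
    C={k:cam('wrist',np.load(f'pics/{k}.npy')) for k in('w1','w2')}
    for o in 'SD':
        q={k:quad(k,o) for k in C}; print(o,np.array(q['w1'][1]),np.array(q['w2'][1]))
        p=np.array([tri([ray(C[k],*q[k][0][i]) for k in C]) for i in range(4)]); print(p)
        z=p[:,2].mean(); print('z',z)
        for zz in (z,.041 if o=='S' else .058):
          for k in C:
            w=np.array([onz(C[k],*c,zz) for c in q[k][0]])[:,:2]
            l1,l2=w[0]-w[3],w[1]-w[2]; s1,s2=w[1]-w[0],w[2]-w[3]
            ax=l1/np.linalg.norm(l1)+l2/np.linalg.norm(l2)
            print(k,'zz%.4f'%zz,'c',w.mean(0),'len',np.linalg.norm(l1),np.linalg.norm(l2),'wid',np.linalg.norm(s1),np.linalg.norm(s2),'psi',np.degrees(np.arctan2(-ax[0],ax[1])))
E
python3 fit.py
```

```text
S [0.0324 0.0269 0.0493 0.0426] [0.0266 0.0379 0.0559 0.0612]
[[ 0.4272 -0.1065  0.0394]
 [ 0.478  -0.1288  0.0394]
 [ 0.4125 -0.2781  0.0391]
 [ 0.3617 -0.256   0.0388]]
z 0.03918382102886511
w1 zz0.0392 c [ 0.4199 -0.1923] len 0.1631916154441447 0.1630916717550348 wid 0.05552743481348902 0.05536295992741726 psi -23.665849614250615
w2 zz0.0392 c [ 0.4199 -0.1923] len 0.163265974274618 0.16298709755425553 wid 0.055530296710281 0.05527369745280628 psi -23.63642220165205
w1 zz0.0410 c [ 0.42   -0.1923] len 0.16240602037603885 0.16230655781011064 wid 0.055260128930062824 0.05509644581665028 psi -23.6658496142506
w2 zz0.0410 c [ 0.4203 -0.1925] len 0.16247993351641177 0.16220239944242554 wid 0.05526294721064708 0.055007583345150386 psi -23.636422201652042
D [0.0696 0.0385 0.053  0.09  ] [0.0828 0.0612 0.0597 0.0571]
[[ 0.3806 -0.3168  0.0561]
 [ 0.4351 -0.326   0.0554]
 [ 0.4085 -0.4862  0.0565]
 [ 0.3545 -0.4774  0.0571]]
z 0.05631148211923751
w1 zz0.0563 c [ 0.3946 -0.4017] len 0.1633056235547147 0.16282710100420622 wid 0.05524294511567921 0.054863489412709326 psi -9.337331283195741
w2 zz0.0563 c [ 0.3946 -0.4017] len 0.16349399272500315 0.1628479158084834 wid 0.05536923950768528 0.05499866800051303 psi -9.4160113631224
w1 zz0.0580 c [ 0.3948 -0.4008] len 0.16253997952617757 0.1620637004864885 wid 0.05498394343450046 0.05460626677616325 psi -9.337331283195761
w2 zz0.0580 c [ 0.3952 -0.4009] len 0.1627273759120218 0.16208432842440293 wid 0.05510961535134108 0.05474078143919035 psi -9.416011363122383
```

Both rims measure 163 x 55 mm inside. The shallow centre is (0.420,-0.192) with ψ -23.65°, and the deep centre is (0.3947,-0.4015) with ψ -9.4°. The heights agree with the text within 2 mm. Next is the shallow grasp.

```bash
python3 - <<'E'
from h import *
print(goal([.42,-.1923,.12],[180,0,66.35])); print(goal([.42,-.1923,.031],[180,0,66.35]))
E
```

```text
(array([ 1.8603, -2.2581,  4.5052]), array([-0.0564,  0.0013,  9.6206]))
(array([ 1.8601, -2.2559,  6.7302]), array([-0.0564,  0.0013,  9.6206]))
```

Request:
jog_arm --squeeze 40 --targets '[{"twist": [0, 0, 9.6], "travel": [1.86, -2.25, 4.0], "jaw": 1}, {"twist": [0, 0, 9.6], "travel": [1.86, -2.25, 4.0], "jaw": 1}, {"twist": [0, 0, 9.6], "travel": [1.86, -2.25, 4.0], "jaw": 1}, {"twist": [0, 0, 9.6], "travel": [1.86, -2.25, 4.0], "jaw": 1}, {"twist": [0, 0, 9.6], "travel": [1.86, -2.25, 4.0], "jaw": 1}, {"twist": [0, 0, 9.6], "travel": [1.86, -2.25, 4.0], "jaw": 1}, {"twist": [0, 0, 9.6], "travel": [1.86, -2.25, 4.8], "jaw": 1}, {"twist": [0, 0, 9.6], "travel": [1.86, -2.25, 5.4], "jaw": 1}, {"twist": [0, 0, 9.6], "travel": [1.86, -2.25, 5.9], "jaw": 1}, {"twist": [0, 0, 9.6], "travel": [1.86, -2.25, 6.3], "jaw": 1}, {"twist": [0, 0, 9.6], "travel": [1.86, -2.25, 6.6], "jaw": 1}, {"twist": [0, 0, 9.6], "travel": [1.86, -2.25, 6.72], "jaw": 1}, {"twist": [0, 0, 9.6], "travel": [1.86, -2.25, 6.72], "jaw": 1}, {"twist": [0, 0, 9.6], "travel": [1.86, -2.25, 6.72], "jaw": 1}]'

```text
clock: 3.0
tool_pos: [0.4223, -0.1929, 0.0329]
ee_rot: [3.139, 0.001, 1.16]
contact_force: [-0.4, 1.2, -0.1]
opening: 0.0851
grip_force: 0.0
```

Request:
jog_arm --targets '[{"twist": [0, 0, 0], "travel": [0, 0, 0], "jaw": 0.7}, {"twist": [0, 0, 0], "travel": [0, 0, 0], "jaw": 0.6}, {"twist": [0, 0, 0], "travel": [0, 0, 0], "jaw": 0.5}, {"twist": [0, 0, 0], "travel": [0, 0, 0], "jaw": 0.4}, {"twist": [0, 0, 0], "travel": [0, 0, 0], "jaw": 0.3}, {"twist": [0, 0, 0], "travel": [0, 0, 0], "jaw": 0.2}, {"twist": [0, 0, 0], "travel": [0, 0, 0], "jaw": 0.2}]'

```text
clock: 3.7
tool_pos: [0.4214, -0.1921, 0.032]
ee_rot: [3.141, 0.0, 1.16]
contact_force: [-0.8, 0.2, 5.2]
opening: 0.0617
grip_force: 46.0
```

Request:
jog_arm --targets '[{"twist": [0, 0, 0], "travel": [0, 0, -0.3], "jaw": 0.2}, {"twist": [0, 0, 0], "travel": [0, 0, -0.8], "jaw": 0.2}, {"twist": [0, 0, 0], "travel": [0, 0, -1.5], "jaw": 0.2}, {"twist": [0, 0, 0], "travel": [0, 0, -2.2], "jaw": 0.2}, {"twist": [0, 0, 0], "travel": [0, 0, -2.6], "jaw": 0.2}, {"twist": [0, 0, 0], "travel": [0, 0, -2.6], "jaw": 0.2}, {"twist": [0, 0, 0], "travel": [0, 0, -2.6], "jaw": 0.2}]'

```text
clock: 4.4
tool_pos: [0.4208, -0.1917, 0.1349]
ee_rot: [-3.141, -0.0, 1.16]
contact_force: [-0.4, 0.5, -2.0]
opening: 0.0613
grip_force: 45.4
```

```bash
python3 - <<'E'
from h import *
s=env.state();print(s['contact_force'],s['moment'],s['opening'],s['tool_pos'],s['ee_rot'])
print(goal([.3947,-.4007,.125],[180,0,80.6]))
cv2.imwrite('pics/s1.png',cv2.resize(eyes.snapshot('scene')[100:340,150:450,::-1],None,fx=2,fy=2))
E
```

```text
[-0.385   0.4621 -2.0083] [-0.0032 -0.024  -0.0389] 0.061336851968125404 [ 0.4208 -0.1917  0.1349] [-3.1409 -0.      1.1599]
(array([-5.0502,  1.4891,  0.2474]), array([ -0.0411,  -0.0067, -14.1411]))
```

View pics/s1.png

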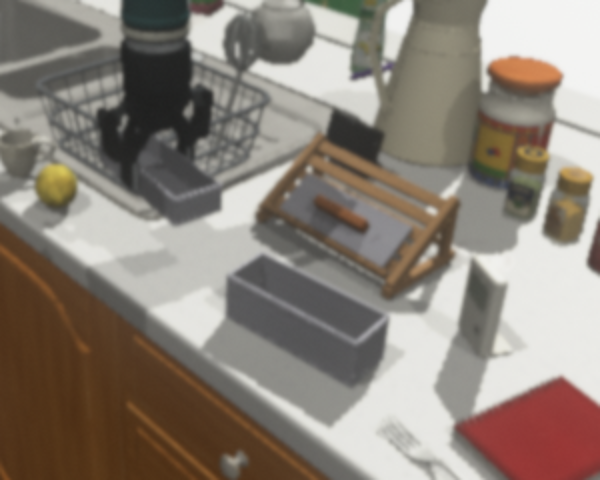

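The tier hangs level in the jaws at about (178,180) in the crop, and the deep tier is clear at (305,315). Next I carry it above the deep tier.

Request:
jog_arm --targets '[{"twist": [0, 0, -2], "travel": [-0.8, 0.2, 0], "jaw": 0.2}, {"twist": [0, 0, -5], "travel": [-1.8, 0.5, 0], "jaw": 0.2}, {"twist": [0, 0, -8], "travel": [-2.9, 0.8, 0], "jaw": 0.2}, {"twist": [0, 0, -11], "travel": [-4.0, 1.2, 0], "jaw": 0.2}, {"twist": [0, 0, -13], "travel": [-4.7, 1.4, 0], "jaw": 0.2}, {"twist": [0, 0, -14.1], "travel": [-5.05, 1.49, 0.1], "jaw": 0.2}, {"twist": [0, 0, -14.1], "travel": [-5.05, 1.49, 0.2], "jaw": 0.2}, {"twist": [0, 0, -14.1], "travel": [-5.05, 1.49, 0.2], "jaw": 0.2}, {"twist": [0, 0, -14.1], "travel": [-5.05, 1.49, 0.2], "jaw": 0.2}, {"twist": [0, 0, -14.1], "travel": [-5.05, 1.49, 0.2], "jaw": 0.2}]'

```text
clock: 5.45
tool_pos: [0.3954, -0.3998, 0.1274]
ee_rot: [-3.141, -0.0, 1.407]
contact_force: [-0.1, 0.9, -2.1]
opening: 0.0609
grip_force: 45.3
```

```bash
python3 - <<'E'
from h import *
T=tool(); print(T[:3,3],env.state()['ee_rot'],goal([.3947,-.4007,.094],[180,0,80.6]))
im,_=snap('w3'); a=eyes.snapshot('scene')[150:300,240:390,::-1]
cv2.imwrite('pics/v3.png',np.hstack([cv2.resize(im[:,:,::-1],(512,384)),cv2.resize(a,(288,384))]))
E
```

```text
[ 0.3954 -0.3998  0.1274] [-3.1414 -0.0004  1.4073] (array([-0.0264, -0.0143,  0.8347]), array([-0.0128, -0.0251,  0.0329]))
```

View pics/v3.png

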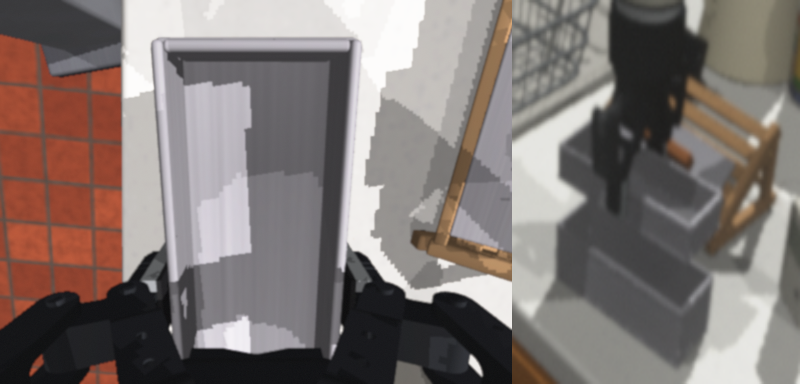

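The held tier is square in the jaws, its far rim edge at row 39 between columns 153 and 360. The scene inset shows it over the deep tier. I check the offset of the held tier in the tool frame.

```bash
python3 - <<'E'
from h import *
T=np.eye(4); C=cam('wrist',T)
g=cv2.cvtColor(cv2.imread('pics/w3.png'),6).astype(int)
print(g[30:58,256],g[30:58,200],g[30:58,310]); print(g[120,150:185],g[120,330:365])
for z in(-.007,-.009,-.011):
    print(z,[onz(C,u,v,z) for u,v in((153,39.5),(360,38.5))])
E
```

```text
[223 223 224 224 224 222 210 185 164 159 171 181 187 189 188 184 179 172
 159 143 123  97  73  61  61  61  61  61] [224 224 224 224 224 223 212 187 162 155 170 180 185 186 183 178 174 167
 154 140 119  95  72  61  60  62  61  62] [225 224 224 224 224 223 210 181 161 158 170 181 189 191 189 187 184 177
 163 146 127 100  75  63  61  61  62  61]
[193 194 194 194 189 167 128 114 138 163 178 187 197 202 206 205 193 175
 159 153 151 149 149 151 151 150 151 153 151 150 149 151 151 151 151] [ 61  62  61  60  61  61  62  62  61  60  62  61  61  62  66  78  98 124
 153 177 192 206 217 221 218 215 224 234 238 239 239 239 240 240 240]
-0.007 [array([ 0.084 , -0.0299, -0.007 ]), array([ 0.0843,  0.0307, -0.007 ])]
-0.009 [array([ 0.0837, -0.0294, -0.009 ]), array([ 0.084 ,  0.0302, -0.009 ])]
-0.011 [array([ 0.0834, -0.0289, -0.011 ]), array([ 0.0837,  0.0296, -0.011 ])]
```

Request:
jog_arm --targets '[{"twist": [0, 0, 0], "travel": [-0.03, -0.03, 0.2], "jaw": 0.2}, {"twist": [0, 0, 0], "travel": [-0.03, -0.03, 0.4], "jaw": 0.2}, {"twist": [0, 0, 0], "travel": [-0.03, -0.03, 0.6], "jaw": 0.2}, {"twist": [0, 0, 0], "travel": [-0.03, -0.03, 0.75], "jaw": 0.2}, {"twist": [0, 0, 0], "travel": [-0.03, -0.03, 0.8], "jaw": 0.2}, {"twist": [0, 0, 0], "travel": [-0.03, -0.03, 0.8], "jaw": 0.2}, {"twist": [0, 0, 0], "travel": [-0.03, -0.03, 0.8], "jaw": 0.2}]'

```text
clock: 6.25
tool_pos: [0.3939, -0.4022, 0.0957]
ee_rot: [3.141, 0.0, 1.406]
contact_force: [-0.6, -0.4, -1.7]
opening: 0.0615
grip_force: 45.3
```

Request:
jog_arm --targets '[{"twist": [0, 0, 0], "travel": [0.03, 0, 0.06], "jaw": 0.2}, {"twist": [0, 0, 0], "travel": [0.03, 0, 0.12], "jaw": 0.2}, {"twist": [0, 0, 0], "travel": [0.03, 0, 0.16], "jaw": 0.2}, {"twist": [0, 0, 0], "travel": [0.03, 0, 0.2], "jaw": 0.2}, {"twist": [0, 0, 0], "travel": [0.03, 0, 0.2], "jaw": 0.2}, {"twist": [0, 0, 0], "travel": [0.03, 0, 0.2], "jaw": 0.2}]'

```text
clock: 6.85
tool_pos: [0.3939, -0.4008, 0.0875]
ee_rot: [-3.142, 0.0, 1.406]
contact_force: [0.7, -0.4, -2.6]
opening: 0.0616
grip_force: 45.3
```

Request:
jog_arm --targets '[{"twist": [0, 0, 0], "travel": [0, 0, 0.03], "jaw": 0.2}, {"twist": [0, 0, 0], "travel": [0, 0, 0.06], "jaw": 0.2}, {"twist": [0, 0, 0], "travel": [0, 0, 0.085], "jaw": 0.2}, {"twist": [0, 0, 0], "travel": [0, 0, 0.1], "jaw": 0.2}, {"twist": [0, 0, 0], "travel": [0, 0, 0.11], "jaw": 0.2}, {"twist": [0, 0, 0], "travel": [0, 0, 0.11], "jaw": 0.2}, {"twist": [0, 0, 0], "travel": [0, 0, 0.11], "jaw": 0.2}]'

```text
clock: 7.55
tool_pos: [0.394, -0.4008, 0.0832]
ee_rot: [3.141, 0.0, 1.406]
contact_force: [-0.8, -0.2, -1.5]
opening: 0.0617
grip_force: 45.4
```

Still no contact. I keep going down in small steps.

Request:
jog_arm --targets '[{"twist": [0, 0, 0], "travel": [0, 0, 0.015], "jaw": 0.2}, {"twist": [0, 0, 0], "travel": [0, 0, 0.03], "jaw": 0.2}, {"twist": [0, 0, 0], "travel": [0, 0, 0.04], "jaw": 0.2}, {"twist": [0, 0, 0], "travel": [0, 0, 0.04], "jaw": 0.2}, {"twist": [0, 0, 0], "travel": [0, 0, 0.04], "jaw": 0.2}]'

```text
clock: 8.05
tool_pos: [0.394, -0.4008, 0.0831]
ee_rot: [3.141, 0.001, 1.406]
contact_force: [-1.9, 3.6, 5.5]
opening: 0.0617
grip_force: 46.2
```

Contact comes at TCP z 0.083, the height computed for home. I release and lift.

Request:
jog_arm --targets '[{"twist": [0, 0, 0], "travel": [0, 0, -0.02], "jaw": 0.5}, {"twist": [0, 0, 0], "travel": [0, 0, -0.02], "jaw": 0.6}, {"twist": [0, 0, 0], "travel": [0, 0, -0.02], "jaw": 0.8}, {"twist": [0, 0, 0], "travel": [0, 0, -0.02], "jaw": 1}, {"twist": [0, 0, 0], "travel": [0, 0, -0.02], "jaw": 1}, {"twist": [0, 0, 0], "travel": [0, 0, -0.4], "jaw": 1}, {"twist": [0, 0, 0], "travel": [0, 0, -1.0], "jaw": 1}, {"twist": [0, 0, 0], "travel": [0, 0, -2.0], "jaw": 1}, {"twist": [0, 0, 0], "travel": [0, 0, -3.2], "jaw": 1}, {"twist": [0, 0, 0], "travel": [0, 0, -4.2], "jaw": 1}, {"twist": [0, 0, 0], "travel": [0, 0, -5], "jaw": 1}, {"twist": [0, 0, 0], "travel": [0, 0, -5.4], "jaw": 1}, {"twist": [0, 0, 0], "travel": [0, 0, -5.4], "jaw": 1}, {"twist": [0, 0, 0], "travel": [0, 0, -5.4], "jaw": 1}]'

```text
clock: 9.45
tool_pos: [0.3939, -0.4007, 0.2979]
ee_rot: [3.141, 0.001, 1.406]
contact_force: [-0.3, -0.1, -0.3]
opening: 0.0855
grip_force: 0.0
```

```bash
python3 - <<'E'
from h import *
im,T=snap('w4'); print(T[:3,3])
a=eyes.snapshot('scene')[180:330,240:390,::-1]
cv2.imwrite('pics/v4.png',np.hstack([cv2.resize(im[:,:,::-1],(512,384)),cv2.resize(a,(288,384))]))
E
```

```text
[ 0.3939 -0.4007  0.2979]
```

View pics/v4.png

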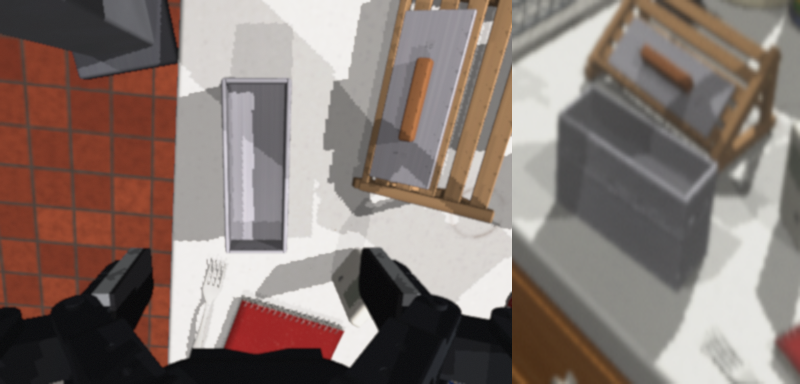

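The shallow tier sits flush and square on the deep one, rim corners about (222,79) to (287,250). The lid shows whole at about (403,10), (474,11), (434,190) and (368,186), with its bar from (424,58) to (409,141). Now I measure the lid from views w2 and w4.

```bash
cat > lid.py <<'E'
from fit import *
def liquad(k):
    im=cv2.imread(f'pics/{k}.png').astype(int); b,r=im[...,0],im[...,2]
    m=((b-r)>7).astype(np.uint8); m[:, :290]=0
    n,l,st,_=cv2.connectedComponentsWithStats(m); j=1+st[1:,4].argmax(); c=cv2.findContours((l==j).astype(np.uint8),0,cv2.CHAIN_APPROX_NONE)[0]
    c=max(c,key=cv2.contourArea); h=cv2.convexHull(c); 
    q=cv2.approxPolyDP(h,8,True)[:,0].astype(float)
    return q,st[j]
if __name__=='__main__':
    for k in('w1','w2','w4'):
        q,s=liquad(k); print(k,q.tolist(),s)
        hsv=cv2.cvtColor(cv2.imread(f'pics/{k}.png'),cv2.COLOR_BGR2HSV); m=cv2.inRange(hsv,(5,165,60),(14,255,255)); m[:,:290]=0;m[:,480:]=0
        n,l,st,ce=cv2.connectedComponentsWithStats(m); print([ (st[i].tolist(),ce[i]) for i in range(1,n) if st[i,4]>80])
    im=cv2.imread('pics/w4.png'); print(im[100,360:470].tolist())
E
python3 lid.py
```

```text
Traceback (most recent call last):
  File "lid.py", line 11, in <module>
    q,s=liquad(k); print(k,q.tolist(),s)
        ~~~~~~^^^
  File "lid.py", line 5, in liquad
    n,l,st,_=cv2.connectedComponentsWithStats(m); j=1+st[1:,4].argmax(); c=cv2.findContours((l==j).astype(np.uint8),0,cv2.CHAIN_APPROX_NONE)[0]
                                                      ~~~~~~~~~~~~~~~^^
ValueError: attempt to get argmax of an empty sequence
```

```bash
python3 - <<'E'
import cv2
for k,r in(('w4',100),('w2',200)):
    im=cv2.imread(f'pics/{k}.png'); x0=365 if k=='w4' else 300
    print([tuple(map(int,p)) for p in im[r,x0:x0+100:2]])
E
```

```text
[(160, 164, 167), (161, 164, 168), (148, 150, 153), (140, 142, 144), (138, 141, 144), (139, 142, 144), (127, 131, 135), (75, 95, 117), (66, 94, 122), (67, 94, 122), (84, 96, 113), (126, 121, 124), (130, 124, 126), (129, 124, 127), (131, 125, 128), (131, 125, 128), (131, 126, 128), (121, 116, 119), (115, 110, 113), (115, 109, 113), (108, 104, 107), (57, 70, 96), (53, 83, 127), (55, 87, 132), (56, 89, 136), (58, 92, 141), (60, 97, 148), (73, 115, 176), (78, 123, 189), (89, 120, 172), (136, 136, 147), (148, 143, 146), (152, 147, 151), (153, 146, 150), (150, 143, 147), (152, 145, 149), (153, 147, 151), (150, 145, 148), (151, 144, 147), (150, 143, 146), (149, 143, 146), (151, 145, 148), (157, 151, 155), (200, 194, 201), (124, 143, 169), (86, 123, 159), (87, 123, 159), (104, 145, 187), (125, 145, 170), (118, 120, 123)]
[(117, 119, 121), (117, 119, 121), (105, 107, 109), (97, 99, 100), (80, 85, 90), (47, 64, 81), (43, 63, 81), (59, 68, 80), (85, 82, 84), (86, 82, 84), (85, 82, 84), (87, 83, 85), (86, 82, 84), (81, 77, 79), (71, 68, 70), (46, 55, 73), (37, 60, 91), (40, 63, 96), (39, 64, 99), (44, 71, 107), (58, 92, 140), (66, 105, 161), (68, 106, 164), (82, 98, 131), (101, 98, 102), (106, 102, 104), (106, 101, 104), (104, 99, 102), (106, 101, 104), (106, 101, 104), (104, 99, 102), (103, 99, 101), (104, 100, 102), (119, 114, 117), (164, 157, 161), (153, 154, 165), (85, 114, 145), (81, 114, 149), (83, 116, 151), (97, 136, 174), (98, 108, 118), (100, 102, 103), (94, 96, 98), (84, 88, 92), (57, 77, 97), (61, 85, 110), (61, 86, 112), (61, 86, 111), (60, 85, 111), (60, 86, 112)]
```

```bash
sed -i 's/b,r=im\[...,0\],im\[...,2\]/b,r=im[...,0],im[...,1]/; s/(b-r)>7/(b-r)>=2/' lid.py
python3 - <<'E'
from h import *
import lid
for k in('w1','w2','w4'):
    q,s=lid.liquad(k); print(k,q.tolist(),s.tolist())
    im=cv2.imread(f'pics/{k}.png').astype(float); m=((im[...,2]>2.15*im[...,0])).astype(np.uint8); m[:,:290]=0
    x,y,w,h,_=s; mm=np.zeros_like(m); mm[y:y+h,x:x+w]=m[y:y+h,x:x+w]; n,l,st,ce=cv2.connectedComponentsWithStats(mm); j=1+st[1:,4].argmax()
    c=max(cv2.findContours((l==j).astype(np.uint8),0,1)[0],key=cv2.contourArea); print(' bar',cv2.boxPoints(cv2.minAreaRect(c)).round(1).tolist(),ce[j],st[j].tolist(),cv2.approxPolyDP(c,2.5,True)[:,0].tolist())
E
```

```text
w1 [[391.0, 134.0], [449.0, 141.0], [511.0, 343.0], [511.0, 383.0], [290.0, 383.0], [290.0, 350.0]] [290, 134, 222, 250, 15549]
 bar [[389.79998779296875, 248.5], [401.3999938964844, 178.89999389648438], [414.6000061035156, 181.10000610351562], [403.1000061035156, 250.6999969482422]] [402.3355 214.368 ] [391, 180, 24, 71, 924] [[408, 180], [401, 183], [392, 248], [399, 250], [404, 243], [414, 185]]
w2 [[511.0, 356.0], [511.0, 383.0], [290.0, 383.0], [292.0, 361.0], [399.0, 264.0], [486.0, 320.0]] [290, 264, 222, 120, 8559]Traceback (most recent call last):
  File "<stdin>", line 6, in <module>
ValueError: attempt to get argmax of an empty sequence
```

```bash
sed -i 's/((b-r)>=2)/(((b-r)>=2)\&(b>62))/' lid.py
cat > lid2.py <<'E'
from lid import *
def order(q):  # TL,TR,BR,BL clockwise in image
    s=q.sum(1); q=q[np.argsort(np.arctan2(*(q-q.mean(0)).T[::-1]))]; return np.roll(q,-np.argmin(q@[1,3.]),0)
def lidcorners(k):
    q,s=liquad(k); q=order(q); print(k,q.tolist(),s.tolist())
    if len(q)!=4: return None
    im=cv2.imread(f'pics/{k}.png').astype(np.float32); G['l'+k]=np.clip(im[...,1]-im[...,0],-8,12)
    L=[edge('l'+k,q[i],q[(i+1)%4],-4,4) for i in range(4)]; print('  res',[round(float(l[2]),2) for l in L])
    return np.array([X(L[i-1],L[i]) for i in range(4)]),s
def bar(k,s):
    im=cv2.imread(f'pics/{k}.png').astype(float); m=(im[...,2]>2.1*im[...,0]).astype(np.uint8); x,y,w,h=map(int,s[:4]); mm=np.zeros_like(m); mm[y:y+h,x:x+w]=m[y:y+h,x:x+w]; n,l,st,ce=cv2.connectedComponentsWithStats(mm); j=1+st[1:,4].argmax()
    c=max(cv2.findContours((l==j).astype(np.uint8),0,1)[0],key=cv2.contourArea); return cv2.boxPoints(cv2.minAreaRect(c)),ce[j]
if __name__=='__main__':
    import sys; ks=sys.argv[1:]; q={};C={}
    for k in ks:
        r=lidcorners(k)
        if r is None: continue
        q[k]=r[0]; C[k]=cam('wrist',np.load(f'pics/{k}.npy')); print(q[k].round(1).tolist(),'bar',*[v.round(1).tolist() for v in bar(k,r[1])])
    p=np.array([tri([ray(C[k],*q[k][i]) for k in q]) for i in range(4)]); print(p)
    c=p.mean(0); y=(p[0]-p[3])+(p[1]-p[2]); x=(p[1]-p[0])+(p[2]-p[3]); print('c',c,'len',[np.linalg.norm(p[i]-p[i-1]) for i in range(4)])
    y/=np.linalg.norm(y); z=np.cross(x,y); z/=np.linalg.norm(z); x=np.cross(y,z); print(np.c_[x,y,z],'tilt',np.degrees(np.arccos(z[2])),'psi',np.degrees(np.arctan2(-y[0],y[1])),'ypitch',np.degrees(np.arcsin(y[2])))
    for k in q: print([ (proj(C[k],c+z*.016+a*y*.04)).round(1).tolist() for a in(-1,1)])
E
python3 lid2.py w2 w4
```

```text
w2 [[327.0, 135.0], [378.0, 142.0], [355.0, 290.0], [309.0, 274.0]] [309, 135, 70, 156, 6464]
  res [0.11, 0.09, 0.11, 0.19]
[[321.6, 134.5], [379.0, 140.4], [356.9, 291.4], [307.1, 274.5]] bar [[324.70001220703125, 249.10000610351562], [333.1000061035156, 179.6999969482422], [347.3999938964844, 181.39999389648438], [339.0, 250.8000030517578]] [336.2, 214.7]
w4 [[406.0, 13.0], [475.0, 10.0], [428.0, 186.0], [371.0, 175.0]] [371, 9, 105, 179, 9630]
  res [0.14, 0.06, 0.09, 0.08]
[[406.1, 10.8], [476.8, 8.7], [428.1, 188.2], [368.4, 175.6]] bar [[398.6000061035156, 138.1999969482422], [418.1000061035156, 56.400001525878906], [432.70001220703125, 59.900001525878906], [413.20001220703125, 141.6999969482422]] [415.5, 98.8]
[[ 0.5668 -0.2766  0.0334]
 [ 0.6156 -0.2909  0.0684]
 [ 0.5655 -0.4521  0.0712]
 [ 0.5166 -0.4387  0.0351]]
c [ 0.5661 -0.3646  0.052 ] len [np.float64(0.16971151095814102), np.float64(0.06170814681658761), np.float64(0.16885565738644867), np.float64(0.06226748795395218)]
[[ 0.7844  0.2963 -0.5449]
 [-0.2353  0.955   0.1805]
 [ 0.5738 -0.0134  0.8189]] tilt 35.02971312173617 psi -17.236456249651162 ypitch -0.7678656319822552
[[329.5, 251.6], [338.0, 181.0]]
[[404.1, 140.6], [424.8, 56.3]]
```

Lid pose: plate 170 x 62 mm, tilt 35.0°, ψ -17.2°, plate-top centre (0.566,-0.3646,0.052), about 0.0535 after the known height bias. I go to a standoff along its normal with the jaws partly closed.

```bash
cat > lidgoal.py <<'E'
from h import *
def lidR(psi): return R.from_euler('zy',[psi,-35],degrees=True)   # intrinsic-free check below
def g(c,psi,off):
    Rl=R.from_euler('ZY',[psi,-35],degrees=True).as_matrix(); x,y,z=Rl.T
    Rt=np.c_[y,x,-z]; T=tool(); p=np.array(c)+z*off
    return p,T[:3,:3].T@(p-T[:3,3])/.04,R.from_matrix(T[:3,:3].T@Rt).as_rotvec(degrees=True),z
E
python3 - <<'E'
from lidgoal import *
for o in(.12,): print(*g([.566,-.3645,.0535],-17.2,o))
E
```

```text
[ 0.5002 -0.3441  0.1518] [1.8135 2.4104 3.5972] [-35.0897  -2.4767   7.4844] [-0.5479  0.1696  0.8192]
```

Request:
jog_arm --targets '[{"twist": [-7, -0.5, 1.5], "travel": [0.4, 0.5, 0.2], "jaw": 0}, {"twist": [-14, -1, 3], "travel": [0.8, 1.1, 0.6], "jaw": 0}, {"twist": [-21, -1.5, 4.5], "travel": [1.2, 1.7, 1.2], "jaw": 0}, {"twist": [-28, -2, 6], "travel": [1.6, 2.2, 2.0], "jaw": 0}, {"twist": [-35.1, -2.5, 7.5], "travel": [1.81, 2.41, 2.8], "jaw": 0}, {"twist": [-35.1, -2.5, 7.5], "travel": [1.81, 2.41, 3.4], "jaw": 0}, {"twist": [-35.1, -2.5, 7.5], "travel": [1.81, 2.41, 3.6], "jaw": 0}, {"twist": [-35.1, -2.5, 7.5], "travel": [1.81, 2.41, 3.6], "jaw": 0}, {"twist": [-35.1, -2.5, 7.5], "travel": [1.81, 2.41, 3.6], "jaw": 0}, {"twist": [-35.1, -2.5, 7.5], "travel": [1.81, 2.41, 3.6], "jaw": 0}]'

```text
clock: 10.55
tool_pos: [0.5022, -0.3468, 0.1569]
ee_rot: [2.523, 0.005, 1.27]
contact_force: [-0.2, -1.3, 0.5]
opening: 0.0429
grip_force: 0.0
```

```bash
python3 - <<'E'
from lidgoal import *
im,T=snap('w5'); s=env.state(); print(s['tool_pos'],s['clock'],s['opening'],s['joint_pos'])
import subprocess
C=cam('wrist',T); Rl=R.from_euler('ZY',[-17.2,-35],degrees=True).as_matrix(); c=np.array([.566,-.3645,.0535])
for z,a,b in((0,.031,.085),(0,-.031,.085),(.016,.007,.04),(.016,-.007,.04)): print('pred',z,proj(C,c+Rl@[a,b,z]),proj(C,c+Rl@[a,-b,z]))
p=im[:,:,::-1].astype(float); m=(p[...,2]>2.1*p[...,0])&(p[...,2]>60); 
for r in range(100,384,20): 
    w=np.where(m[r,180:340])[0]+180
    if len(w)>3: print(r,w[0],w[-1],len(w))
cv2.imwrite('pics/v5.png',im[:,:,::-1])
for o in(.06,.028): print(*g([.566,-.3645,.0535],-17.2,o)[:3])
E
```

```text
[ 0.5021 -0.3467  0.1566] 10.6 0.04279984949571495 [-0.8452 -0.0572  1.832   0.4024  0.8601 -0.7313]
pred 0 [294.8225  65.9761] [287.495  296.1014]
pred 0 [199.5155  65.6025] [208.4091 296.2153]
pred 0.016 [257.9816 138.2778] [257.424  252.4871]
pred 0.016 [236.1521 138.2291] [237.5411 252.4955]
140 237 253 17
160 236 254 19
180 237 254 18
200 237 254 18
220 238 254 17
240 238 254 17
[ 0.5331 -0.3543  0.1026] [ 0.0533 -0.1317  1.5623] [0.4041 0.236  0.1187]
[ 0.5507 -0.3598  0.0764] [ 0.0566 -0.1373  2.3623] [0.4041 0.236  0.1187]
```

View pics/v5.png

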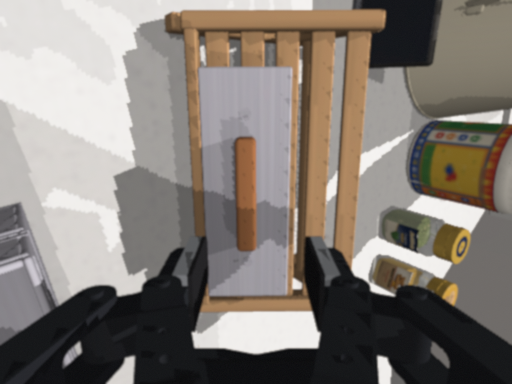

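The view is square on to the lid, with the plate at (200..292, 67) and the bar at columns 237–255, rows 137–250, close to the prediction. I refine with three views.

```bash
sed -i 's/m\[:, :290\]=0/m[:, :(185 if k=="w5" else 290)]=0; m[300:]=0; m[:,480 if k!="w5" else 305:]=0/' lid.py; python3 lid2.py w2 w4 w5 | tail -16
```

```text
res [0.14, 0.06, 0.09, 0.08]
[[406.1, 10.8], [476.8, 8.7], [428.1, 188.2], [368.4, 175.6]] bar [[398.6000061035156, 138.1999969482422], [418.1000061035156, 56.400001525878906], [432.70001220703125, 59.900001525878906], [413.20001220703125, 141.6999969482422]] [415.5, 98.8]
w5 [[199.0, 68.0], [288.0, 67.0], [285.0, 293.0], [210.0, 295.0]] [199, 66, 93, 230, 16880]
  res [0.14, 0.09, 0.07, 0.18]
[[197.9, 66.9], [291.2, 66.3], [286.1, 294.9], [207.8, 295.9]] bar [[236.0, 138.0], [254.0, 138.0], [254.0, 249.0], [236.0, 249.0]] [245.5, 192.2]
[[ 0.5664 -0.2763  0.0337]
 [ 0.6153 -0.2906  0.0681]
 [ 0.5651 -0.4522  0.0704]
 [ 0.5163 -0.4385  0.0348]]
c [ 0.5658 -0.3644  0.0518] len [np.float64(0.1697084465613641), np.float64(0.06145882464401458), np.float64(0.1691502525618453), np.float64(0.061987275350572864)]
[[ 0.7883  0.2957 -0.5396]
 [-0.238   0.9552  0.1759]
 [ 0.5674 -0.0102  0.8233]] tilt 34.578476636347034 psi -17.202010439057553 ypitch -0.5872782954045672
[[329.6, 251.6], [338.1, 181.1]]
[[404.2, 140.7], [424.9, 56.5]]
[[246.3, 251.7], [245.1, 137.7]]
```

Request:
jog_arm --squeeze 50 --targets '[{"twist": [0.4, 0.2, 0.1], "travel": [0.05, -0.15, 0.5], "jaw": 0}, {"twist": [0.4, 0.2, 0.1], "travel": [0.05, -0.15, 1.0], "jaw": 0}, {"twist": [0.4, 0.2, 0.1], "travel": [0.05, -0.15, 1.5], "jaw": 0}, {"twist": [0.4, 0.2, 0.1], "travel": [0.05, -0.15, 1.9], "jaw": 0}, {"twist": [0.4, 0.2, 0.1], "travel": [0.05, -0.15, 2.15], "jaw": 0}, {"twist": [0.4, 0.2, 0.1], "travel": [0.05, -0.15, 2.3], "jaw": 0}, {"twist": [0.4, 0.2, 0.1], "travel": [0.05, -0.15, 2.35], "jaw": 0}, {"twist": [0.4, 0.2, 0.1], "travel": [0.05, -0.15, 2.35], "jaw": 0}, {"twist": [0.4, 0.2, 0.1], "travel": [0.05, -0.15, 2.35], "jaw": 0}, {"twist": [0.4, 0.2, 0.1], "travel": [0.05, -0.15, 2.35], "jaw": 0}]'

```text
clock: 11.6
tool_pos: [0.5486, -0.3583, 0.0741]
ee_rot: [2.534, -0.001, 1.271]
contact_force: [-0.3, 0.3, -0.8]
opening: 0.0427
grip_force: 0.0
```

```bash
python3 - <<'E'
from lidgoal import *
im,T=snap('w6'); print(env.state()['contact_force'],*g([.5658,-.3644,.0525],-17.2,.028)[:3])
p=im[:,:,::-1].astype(float); m=(p[...,2]>2.1*p[...,0])&(p[...,2]>60)
for r in range(60,384,25):
    w=np.where(m[r,150:360])[0]+150
    if len(w)>3: print(r,w[0],w[-1],len(w))
E
```

```text
[-0.8795 -0.66    0.8926] [ 0.5505 -0.3597  0.0754] [-0.021   0.0677  0.0029] [-0.1772 -0.0592 -0.0408]
185 245 277 33
210 246 277 32
235 246 277 32
260 247 276 30
285 247 276 30
310 248 276 29
335 248 276 29
```

Request:
jog_arm --targets '[{"twist": [0, 0, 0], "travel": [-0.01, 0.06, 0], "jaw": 0}, {"twist": [0, 0, 0], "travel": [-0.01, 0.06, 0], "jaw": -0.2}, {"twist": [0, 0, 0], "travel": [-0.01, 0.06, 0], "jaw": -0.4}, {"twist": [0, 0, 0], "travel": [-0.01, 0.06, 0], "jaw": -0.55}, {"twist": [0, 0, 0], "travel": [-0.01, 0.06, 0], "jaw": -0.65}, {"twist": [0, 0, 0], "travel": [-0.01, 0.06, 0], "jaw": -0.75}, {"twist": [0, 0, 0], "travel": [-0.01, 0.06, 0], "jaw": -0.9}, {"twist": [0, 0, 0], "travel": [-0.01, 0.06, 0], "jaw": -0.9}, {"twist": [0, 0, 0], "travel": [-0.01, 0.06, 0], "jaw": -0.9}]'

```text
clock: 12.55
tool_pos: [0.5507, -0.3592, 0.0753]
ee_rot: [2.533, -0.001, 1.271]
contact_force: [0.8, 0.1, 2.4]
opening: 0.0124
grip_force: 50.6
```

Request:
jog_arm --targets '[{"twist": [0, 0, 0], "travel": [0, 0, -0.1], "jaw": -0.9}, {"twist": [0, 0, 0], "travel": [0, 0, -0.3], "jaw": -0.9}, {"twist": [0, 0, 0], "travel": [0, 0, -0.6], "jaw": -0.9}, {"twist": [0, 0, 0], "travel": [0, 0, -1.0], "jaw": -0.9}, {"twist": [0, 0, 0], "travel": [0, 0, -1.5], "jaw": -0.9}, {"twist": [0, 0, 0], "travel": [0, 0, -2.0], "jaw": -0.9}, {"twist": [0, 0, 0], "travel": [0, 0, -2.3], "jaw": -0.9}, {"twist": [0, 0, 0], "travel": [0, 0, -2.4], "jaw": -0.9}, {"twist": [0, 0, 0], "travel": [0, 0, -2.4], "jaw": -0.9}, {"twist": [0, 0, 0], "travel": [0, 0, -2.4], "jaw": -0.9}]'

```text
clock: 13.55
tool_pos: [0.4976, -0.3426, 0.1524]
ee_rot: [2.536, -0.003, 1.271]
contact_force: [-0.2, 0.0, -2.8]
opening: 0.0126
grip_force: 50.3
```

```bash
python3 - <<'E'
from h import *
s=env.state(); print(s['clock'],s['contact_force'],s['opening'],s['tool_pos'],s['ee_rot'])
im,T=snap('w7'); C=cam('wrist',np.eye(4)); p=im[:,:,::-1].astype(int)
m=((p[...,0]-p[...,1]>=2)&(p[...,0]>62)); m[300:]=0
n,l,st,ce=cv2.connectedComponentsWithStats(m.astype(np.uint8)); j=1+st[1:,4].argmax(); print(st[j])
for r in range(5,200,15):
    w=np.where(l[r]==j)[0]
    if len(w)>3: print(r,w[0],w[-1])
# stacked rim in w4
import fit
fit.G['w4']=cv2.cvtColor(cv2.imread('pics/w4.png'),6).astype(np.float32); fit.Q['w4','S']=[(224,80),(289,80),(285,250),(227,250)]
q,res=fit.quad('w4','S'); print(np.array(q),res); C4=cam('wrist',np.load('pics/w4.npy'))
for z in (.0905,.092):
    w=np.array([onz(C4,*c,z) for c in q])[:,:2]; y=w[0]-w[3]+w[1]-w[2]; print(z,w.mean(0),[np.linalg.norm(w[i]-w[i-1]) for i in range(4)],np.degrees(np.arctan2(-y[0],y[1])))
E
```

```text
13.55 [-0.1918  0.0229 -2.8295] 0.012581378098363535 [ 0.4976 -0.3426  0.1524] [ 2.5365 -0.0026  1.2708]
[  177    54   157   229 25806]
65 178 332
80 178 332
95 179 331
110 181 330
125 181 329
140 182 328
155 183 328
170 184 327
185 185 326
[[225.1659  81.8365]
 [287.2985  81.9733]
 [282.9825 250.1804]
 [228.6489 250.1641]] [np.float32(0.0105462745), np.float32(0.028599214), np.float32(0.015112859), np.float32(0.07129115)]
0.0905 [ 0.3939 -0.4015] [np.float64(0.16343318344271898), np.float64(0.0554687346237085), np.float64(0.1633535493694226), np.float64(0.05538243551142676)] -9.511630309649364
0.092 [ 0.394  -0.4012] [np.float64(0.162676891480765), np.float64(0.055212051389300576), np.float64(0.16259762591653307), np.float64(0.05512615162875125)] -9.51163030964937
```

The lid is held square in the jaws: far edge at row 54, columns 178–332. The stacked rim centre is (0.394,-0.4014), ψ -9.5°.

```bash
python3 - <<'E'
from h import *
for p in([.46,-.37,.21],[.3944,-.4008,.20],[.3944,-.4008,.155]): print(*goal(p,[180,0,80.5]))
E
```

```text
[-0.9311  0.252  -1.5885] [34.61    2.1622 -7.4937]
[-2.1518 -0.99   -2.1473] [34.61    2.1622 -7.4937]
[-2.1551 -1.6296 -1.2219] [34.61    2.1622 -7.4937]
```

Request:
jog_arm --targets '[{"twist": [2, 0.1, -0.4], "travel": [-0.1, 0.05, -0.3], "jaw": -0.9}, {"twist": [6, 0.4, -1.3], "travel": [-0.35, 0.1, -0.7], "jaw": -0.9}, {"twist": [11, 0.7, -2.4], "travel": [-0.65, 0.2, -1.2], "jaw": -0.9}, {"twist": [16, 1, -3.5], "travel": [-0.93, 0.25, -1.6], "jaw": -0.9}, {"twist": [21, 1.3, -4.6], "travel": [-1.2, 0, -1.75], "jaw": -0.9}, {"twist": [26, 1.6, -5.6], "travel": [-1.5, -0.3, -1.9], "jaw": -0.9}, {"twist": [31, 1.9, -6.7], "travel": [-1.8, -0.6, -2.0], "jaw": -0.9}, {"twist": [33.8, 2.1, -7.3], "travel": [-2.05, -0.87, -2.1], "jaw": -0.9}, {"twist": [34.6, 2.2, -7.5], "travel": [-2.15, -1.0, -2.14], "jaw": -0.9}, {"twist": [34.6, 2.2, -7.5], "travel": [-2.15, -1.2, -1.84], "jaw": -0.9}, {"twist": [34.6, 2.2, -7.5], "travel": [-2.15, -1.43, -1.51], "jaw": -0.9}, {"twist": [34.6, 2.2, -7.5], "travel": [-2.15, -1.57, -1.31], "jaw": -0.9}, {"twist": [34.6, 2.2, -7.5], "travel": [-2.15, -1.62, -1.23], "jaw": -0.9}, {"twist": [34.6, 2.2, -7.5], "travel": [-2.15, -1.62, -1.23], "jaw": -0.9}, {"twist": [34.6, 2.2, -7.5], "travel": [-2.15, -1.62, -1.23], "jaw": -0.9}, {"twist": [34.6, 2.2, -7.5], "travel": [-2.15, -1.62, -1.23], "jaw": -0.9}]'

```text
clock: 15.2
tool_pos: [0.3953, -0.4014, 0.1579]
ee_rot: [3.138, 0.002, 1.405]
contact_force: [-0.6, -0.2, -1.7]
opening: 0.0131
grip_force: 50.2
```

```bash
python3 - <<'E'
from h import *
s=env.state(); print(s['clock'],s['contact_force'],s['opening'],s['tool_pos'],np.degrees(s['ee_rot']))
im,T=snap('w8'); p=im[:,:,::-1].astype(int)
m=((p[...,0]-p[...,1]>=2)&(p[...,0]>62)); m[300:]=0; m[:50]=0
for r in(65,95,125,155,185):
    w=np.where(m[r,160:350])[0]+160; print(r,w[0],w[-1])
g=cv2.cvtColor(p.astype(np.uint8),6); print(g[40:66,220],g[40:66,300])
print(*goal([.3944,-.4008,.14],[180,0,80.5]))
E
```

```text
15.2 [-0.5923 -0.1727 -1.6816] 0.013064632931760134 [ 0.3953 -0.4014  0.1579] [179.7862   0.1243  80.5089]
65 178 333
95 180 331
125 182 330
155 183 328
185 185 326
[209 209 209 209 210 210 210 211 210 210 210 210 209 199 180 166 165 171
 175 177 177 176 176 176 176 176] [209 209 210 210 210 210 210 210 211 210 210 211 208 193 172 166 171 176
 181 181 182 181 182 182 181 182]
[ 0.0124 -0.0243  0.4453] [0.2093 0.1198 0.0084]
```

Request:
jog_arm --targets '[{"twist": [0.2, 0.1, 0], "travel": [0.01, -0.02, 0.15], "jaw": -0.9}, {"twist": [0.2, 0.1, 0], "travel": [0.01, -0.02, 0.3], "jaw": -0.9}, {"twist": [0.2, 0.1, 0], "travel": [0.01, -0.02, 0.4], "jaw": -0.9}, {"twist": [0.2, 0.1, 0], "travel": [0.01, -0.02, 0.4], "jaw": -0.9}, {"twist": [0.2, 0.1, 0], "travel": [0.01, -0.02, 0.4], "jaw": -0.9}, {"twist": [0.2, 0.1, 0], "travel": [0.01, -0.02, 0.4], "jaw": -0.9}]'

```text
clock: 15.85
tool_pos: [0.3942, -0.4006, 0.141]
ee_rot: [-3.14, -0.001, 1.405]
contact_force: [-0.2, 0.0, -1.8]
opening: 0.0124
grip_force: 50.2
```

```bash
python3 - <<'E'
from h import *
s=env.state(); print(s['clock'],s['contact_force'],s['tool_pos'],np.degrees(s['ee_rot']),*goal([.3944,-.4008,.129],[180,0,80.5]))
E
```

```text
15.85 [-0.1736  0.0067 -1.7518] [ 0.3942 -0.4006  0.141 ] [-179.9341   -0.0398   80.5058] [-0.0035  0.0052  0.2989] [-0.0659 -0.0398  0.0058]
```

Request:
jog_arm --targets '[{"twist": [0, 0, 0], "travel": [0, 0, 0.05], "jaw": -0.9}, {"twist": [0, 0, 0], "travel": [0, 0, 0.1], "jaw": -0.9}, {"twist": [0, 0, 0], "travel": [0, 0, 0.14], "jaw": -0.9}, {"twist": [0, 0, 0], "travel": [0, 0, 0.18], "jaw": -0.9}, {"twist": [0, 0, 0], "travel": [0, 0, 0.22], "jaw": -0.9}, {"twist": [0, 0, 0], "travel": [0, 0, 0.22], "jaw": -0.9}, {"twist": [0, 0, 0], "travel": [0, 0, 0.22], "jaw": -0.9}]'

```text
clock: 16.55
tool_pos: [0.3941, -0.4005, 0.1319]
ee_rot: [-3.14, -0.001, 1.405]
contact_force: [0.8, 1.0, -2.6]
opening: 0.0125
grip_force: 50.2
```

Request:
jog_arm --targets '[{"twist": [0, 0, 0], "travel": [0, 0, 0.03], "jaw": -0.9}, {"twist": [0, 0, 0], "travel": [0, 0, 0.06], "jaw": -0.9}, {"twist": [0, 0, 0], "travel": [0, 0, 0.08], "jaw": -0.9}, {"twist": [0, 0, 0], "travel": [0, 0, 0.08], "jaw": -0.9}, {"twist": [0, 0, 0], "travel": [0, 0, 0.08], "jaw": -0.9}]'

```text
clock: 17.05
tool_pos: [0.3941, -0.4005, 0.1288]
ee_rot: [-3.14, -0.001, 1.405]
contact_force: [-0.2, -0.3, -3.0]
opening: 0.0129
grip_force: 50.2
```

Request:
jog_arm --targets '[{"twist": [0, 0, 0], "travel": [0, 0, 0.02], "jaw": -0.9}, {"twist": [0, 0, 0], "travel": [0, 0, 0.04], "jaw": -0.9}, {"twist": [0, 0, 0], "travel": [0, 0, 0.05], "jaw": -0.9}, {"twist": [0, 0, 0], "travel": [0, 0, 0.05], "jaw": -0.9}, {"twist": [0, 0, 0], "travel": [0, 0, 0.05], "jaw": -0.9}]'

```text
clock: 17.55
tool_pos: [0.3941, -0.4005, 0.1268]
ee_rot: [-3.14, -0.001, 1.405]
contact_force: [-0.7, 0.2, -2.3]
opening: 0.0126
grip_force: 50.2
```

Request:
jog_arm --targets '[{"twist": [0, 0, 0], "travel": [0, 0, 0.02], "jaw": -0.9}, {"twist": [0, 0, 0], "travel": [0, 0, 0.03], "jaw": -0.9}, {"twist": [0, 0, 0], "travel": [0, 0, 0.04], "jaw": -0.9}, {"twist": [0, 0, 0], "travel": [0, 0, 0.04], "jaw": -0.9}, {"twist": [0, 0, 0], "travel": [0, 0, 0.04], "jaw": -0.9}]'

```text
clock: 18.05
tool_pos: [0.3941, -0.4005, 0.1252]
ee_rot: [-3.14, -0.001, 1.405]
contact_force: [-1.0, 0.7, -2.7]
opening: 0.0123
grip_force: 50.2
```

Request:
jog_arm --targets '[{"twist": [0, 0, 0], "travel": [0, 0, 0.015], "jaw": -0.9}, {"twist": [0, 0, 0], "travel": [0, 0, 0.03], "jaw": -0.9}, {"twist": [0, 0, 0], "travel": [0, 0, 0.03], "jaw": -0.9}, {"twist": [0, 0, 0], "travel": [0, 0, 0.03], "jaw": -0.9}]'

```text
clock: 18.45
tool_pos: [0.3942, -0.4006, 0.1246]
ee_rot: [-3.141, -0.001, 1.405]
contact_force: [0.2, 0.8, 1.6]
opening: 0.0127
grip_force: 50.7
```

Request:
jog_arm --targets '[{"twist": [0, 0, 0], "travel": [0, 0, 0.015], "jaw": -0.9}, {"twist": [0, 0, 0], "travel": [0, 0, 0.03], "jaw": -0.9}, {"twist": [0, 0, 0], "travel": [0, 0, 0.03], "jaw": -0.9}, {"twist": [0, 0, 0], "travel": [0, 0, 0.03], "jaw": -0.9}]'

```text
clock: 18.85
tool_pos: [0.3942, -0.4006, 0.1245]
ee_rot: [-3.141, -0.0, 1.405]
contact_force: [-2.7, 3.7, 6.8]
opening: 0.0124
grip_force: 51.4
```

Firm stop at z 0.1245 with 7 N. I release, retreat and look.

Request:
jog_arm --targets '[{"twist": [0, 0, 0], "travel": [0, 0, -0.03], "jaw": -0.6}, {"twist": [0, 0, 0], "travel": [0, 0, -0.03], "jaw": -0.4}, {"twist": [0, 0, 0], "travel": [0, 0, -0.03], "jaw": -0.2}, {"twist": [0, 0, 0], "travel": [0, 0, -0.03], "jaw": 0}, {"twist": [0, 0, 0], "travel": [0, 0, -0.03], "jaw": 0}, {"twist": [0, 0, 0], "travel": [0, 0, -0.5], "jaw": 0}, {"twist": [0, 0, 0], "travel": [0, 0, -1.2], "jaw": 0}, {"twist": [0, 0, 0], "travel": [0, 0, -2.2], "jaw": 0}, {"twist": [0, 0, 0], "travel": [0, 0, -3.2], "jaw": 0}, {"twist": [0, 0, 0], "travel": [0, 0, -4], "jaw": 0}, {"twist": [0, 0, 0], "travel": [0, 0, -4.2], "jaw": 0}, {"twist": [0, 0, 0], "travel": [0, 0, -4.2], "jaw": 0}, {"twist": [0, 0, 0], "travel": [0, 0, -4.2], "jaw": 0}]'

```text
clock: 20.15
tool_pos: [0.394, -0.4003, 0.2888]
ee_rot: [-3.138, -0.003, 1.405]
contact_force: [-0.2, 0.1, -0.5]
opening: 0.0426
grip_force: 0.0
```

```bash
python3 - <<'E'
from h import *
im,T=snap('w9'); print(T[:3,3],env.state()['clock'])
a=eyes.snapshot('scene')[180:330,240:390,::-1]
cv2.imwrite('pics/v9.png',np.hstack([cv2.resize(im[:,:,::-1],(400,300)),cv2.resize(a,(300,300),interpolation=cv2.INTER_CUBIC)]))
E
```

```text
[ 0.394  -0.4003  0.2888] 20.2
```

View pics/v9.png

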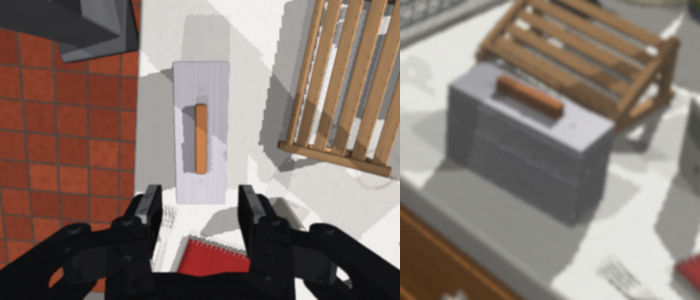

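The lid lies flush and square on the stack, plate at (175–228, 62–203) in the left half, with no gap visible in the scene view. The gripper is clear, so I hand in.

```bash
python3 -c "
from station import job
print(job.job_done())"
```

```text
the job is handed in; nothing more can be done
None
```

The lunch box is back together where the deep tier stands, with the shallow tier and then the lid both seated flush and square; I handed the job in at about 20 s on the robot clock.

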